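# Sweep the wax offcuts into the scrap pan

### The arm

A 6-joint arm with a two-finger parallel gripper is mounted at the origin on a cart in front of the work surface, level with it; the furniture and walls round the work are solid. World frame = base frame: x ahead of the robot, y to its left, z up, the work surface at z = 0. Lengths are in mm, angles in rad, forces in N, time in s.
With the tool pointing down it reaches from about 350 to 775 mm from the base axis. Payload 5.5 kg.
Tool frame: the origin (TCP) lies between the finger pads; the fingertips stand 14 mm ahead of it and the grasp point (between the pads) lies 5 mm behind it; z points along the fingers, y is the line along which they close (so a half turn about z gives the same grasp; the last joint's range is limited). The gripper opens to 85 mm and grips with 20 to 120 N. Pads are 22 mm wide; open, the fingers measure 114 mm over their backs; the gripper's body (76 mm by 85 mm) begins 54 mm behind the grasp point. The pads swing forward as they close: fully open they stand 13 mm farther back than shut.
Start: joints at [-1.288, 0.313, 0.046, 1.304, 0, 1.431], TCP at [235.932, -524.411, 245.323] pointing down, gripper open.
Joint ranges: [-2.76, 2.76], [-0.86, 1.69], [-1.03, 1.26], [-2.2, 2.34], [-1.47, 1.5], [-3.14, 3.14]. Speed limits (rad/s): [2.57, 2.57, 3.14, 3.14, 3.14, 3.14].

### API

Orientations are given as a 3x3 rotation matrix whose columns are the frame's x, y, z axes.
In Python, from rig import arm gives the robot as it stands.
- The arm moves only by the tool steer_hand, called after "Call:" by a JSON object that holds its "api" and its "payload". Schema: {"type":"object","properties":{"deltas":{"type":"array","items":{"type":"number"},"minItems":4,"maxItems":48},"finger_gap":{"type":"number"},"only":{"type":"string"},"quiet":{"type":"boolean"},"lines":{"type":"string"}},"required":["deltas"],"additionalProperties":false}. deltas is one flat list of numbers that holds 1 to 12 rows one after another, with no inner brackets; each row has 4 numbers: dx, dy, dz in mm, then a turn about the tool's z in rad; each row shifts and turns the commanded pose from where the row before left it, along the tool's axes as they then stand; what a row does not reach is not made up. A row lasts 1/8 s, in which the tool goes at most 62.5 mm and 0.188 rad, less where a joint would pass 70% of its speed; a pose out of reach is approached as far as the arm can. finger_gap is the finger opening in mm, set as the call begins (left out keeps the last). The fingers move at their own pace and stop on an object; the grip force is fixed at half the most. Time passes only in rows, so rows that do not move let the fingers close. The tool returns the time, the measured TCP pose, the force, the opening and the grip force at its end. only (a regular expression) keeps the lines of the reply that match it, lines (a string "A,B") keeps lines A to B, and quiet returns only ok. Input that does not fit is refused with a message, and nothing moves.
- arm.get_state(): the state, without advancing time (a new reading comes with each control period).
- arm.camera(name): name is "scene" or "side" or "wrist"; returns a dict with "image" (420x560x3 uint8, red, green, blue), "K" (3x3 intrinsics, pixels), "dist" ([k1, k2, p1, p2, k3] as OpenCV has them; the pictures are not rectified), "R" (3x3) and "t" (3): a world point X has camera coordinates R X + t. Camera axes: x right, y down, z forward; pixel columns grow to the right and rows downward; lengths in mm; the calibration is good to about 2 mm. A picture is of the moment at which its call begins. There is no depth.
- arm.sign_off(): hands the job in; it is judged then, once.
The state is a dict: "t": time; "q": joint angles; "qd": joint speeds; "joint_efforts": joint torques, N m; "ee_pos": TCP position; "tcp_rot": TCP orientation; "ft_force": force on the tool from outside, world axes, zero at the start; "moment": the same for the moment, N m; "width": finger opening in mm; "gripper_force": force on a finger pad.
Only numpy, scipy, OpenCV 4.12 (cv2) and the standard library are available. Lean on these libraries where they do the work, as an engineer would, in place of code of your own. Each camera call takes 0.05 s, during which the arm holds its last target. There are 200 camera calls.

### The job

Sweep the three short turquoise wax offcuts along the bench into the open side of the scrap pan with the fingers, until all three lie wholly inside it. Push them only, do not pick any of them up, and leave the long wax rod, the green mould and everything else on the bench where they are.

Things in the scene. Friction and masses are not known exactly. Their poses are not given: they have to be found in the camera images.
- scrap_pan: aluminium scrap pan screwed to the bench: three walls 30 mm high, 3 mm thick, open on its -x side (no step there: its grey floor is level with the bench). Inside: 100 mm deep (x -50 mm at the open mouth to +50 at the back wall), 180 mm wide (y -90 to +90). Outside each side wall a screwed ear, 18 mm wide, under 5 mm high. Origin: centre of its floor, at bench height
- offcut_1: short turquoise cut-off end of wax rod, a 12 mm thick bar 26 mm long (along its y), lying on the bench (does not roll), 10 to 20 g; origin at the centre of its underside
- offcut_2: short turquoise cut-off end of wax rod, a 12 mm thick bar 26 mm long (along its y), lying on the bench (does not roll), 10 to 20 g; origin at the centre of its underside
- offcut_3: short turquoise cut-off end of wax rod, a 12 mm thick bar 26 mm long (along its y), lying on the bench (does not roll), 10 to 20 g; origin at the centre of its underside
- green_mould: bystander: green rubber mould block, 58x82x24 mm (x, y, z), loose beside the +y side of the area in front of the pan; origin at the centre of its underside
- long_rod: bystander: whole turquoise wax rod, 12 mm thick and 150 mm long (along its y), loose on the -y side of the pan, beside it and the area in front; not an offcut; origin at the centre of its underside
- eraser: bystander: black eraser, 19x45x13 mm (long side along its y), loose, beside the offcuts, on the same side as the long rod and nearer the robot; origin at the centre of its underside
- talc: bystander: white bottle with a blue cap, 60 mm in diameter, 144 mm tall, loose, at the back; origin at the centre of its underside
- tape: bystander: roll of tan masking tape lying flat, 96 mm in diameter, 25 mm high, loose, at the back behind the pan; origin at the centre of its underside

How it is judged (in metres and radians):
At the end, for the whole second after the job is handed in: Each of the three offcuts lies at rest inside the pan: its centre at least 6 mm behind the mouth, between the side walls and in front of the back wall, its origin less than 25 mm above the bench; and every bystander is within 15 mm of where it stood (x of offcut_1 in the frame of scrap_pan between -0.044 and 0.05 m and y of offcut_1 in the frame of scrap_pan between -0.09 and 0.09 m and height (world z) of each of offcut_1, offcut_2, offcut_3 below 0.025 m and linear speed of each of offcut_1, offcut_2, offcut_3 below 0.02 m/s and x of offcut_2 in the frame of scrap_pan between -0.044 and 0.05 m and y of offcut_2 in the frame of scrap_pan between -0.09 and 0.09 m and x of offcut_3 in the frame of scrap_pan between -0.044 and 0.05 m and y of offcut_3 in the frame of scrap_pan between -0.09 and 0.09 m and distance of each of green_mould, long_rod, eraser, talc, tape from where it was at the start of the episode below 0.015 m); the robot touches nothing.
It fails at once if an offcut is lifted or carried (its origin 30 mm or more above the bench) (height (world z) of any of offcut_1, offcut_2, offcut_3 above 0.03 m).
It fails at once if a bystander is moved by more than 15 mm or tipped over (distance of any of green_mould, long_rod, eraser, talc, tape from where it was at the start of the episode above 0.015 m or angle between any of green_mould, long_rod, eraser, talc, tape's own z axis and vertical above 0.5 rad).
It also fails if it takes over 58 s, if anything falls off the work surface, if the arm or the gripper's body presses on something with over 40 N, if the wrist force passes 120 N, or if a joint passes its speed limit or range.

## Working session

There is one attempt and no reset: what is moved stays moved. The work goes in short steps, Python scripts to look and compute and a tool call to move; the robot and the scene stay as the last step left them, time stands still between calls to the robot, and variables do not carry over. Pictures are saved under pics/ and viewed, at most 10 in all, crops included, and the job is handed in when it is done.

```bash
ls; mkdir -p pics; python3 - <<'E'
from rig import arm
import cv2
for n in ["scene","side"]:
    c=arm.camera(n); cv2.imwrite(f"pics/{n}0.png",c["image"][:,:,::-1]); print(n,c["t"],c["R"][2])
s=arm.get_state();print(s["t"],s["tcp_rot"],s["ee_pos"],s["width"])
E
```

```text
pics
rig.py
scene [348.2985059  294.90684297 439.07326115] [ 0.83769105 -0.11235789 -0.53446179]
side [378.70965258 393.81680619 584.3974838 ] [ 0.68753636 -0.11346346 -0.71723064]
0.1 [[ 9.11915743e-01  4.10377193e-01 -4.87178981e-04]
 [ 4.10377434e-01 -9.11914422e-01  1.56462017e-03]
 [ 1.97818894e-04 -1.62672903e-03 -9.99998657e-01]] [ 235.82095169 -523.94041297  244.50382234] 85.48592922097886
```

View pics/scene0.png

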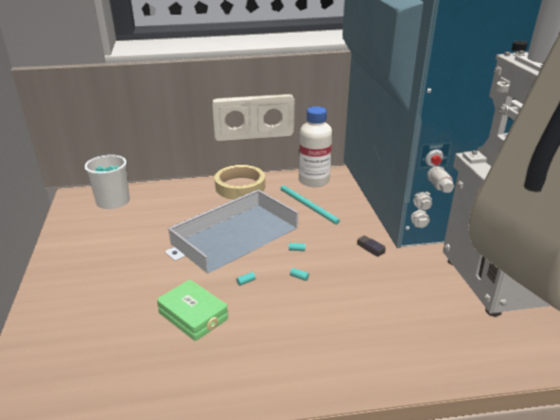

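View pics/side0.png

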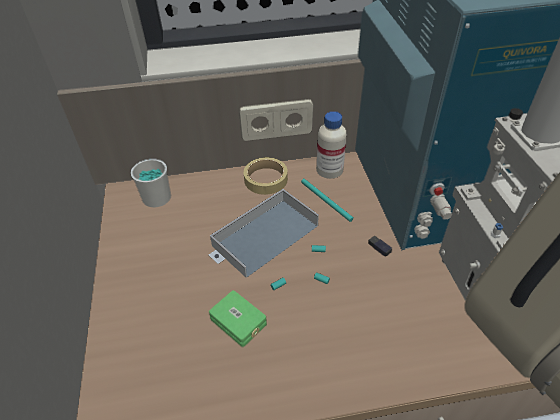

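Scene view: the pan's open mouth runs from about (207,263) to (297,228). The offcuts are at (297,247), (300,274) and (246,279), the mould at (192,308), the eraser at (371,245) and the rod at (308,204). In the side view the offcuts are at (318,248), (321,278) and (278,284). Next I measure them.

```bash
cat > h.py <<'E'
from rig import arm
import cv2, numpy as np
def ray(c,uv,z):
    p=cv2.undistortPoints(np.array(uv,float).reshape(-1,1,2),np.array(c["K"]),np.array(c["dist"])).reshape(-1,2)
    R=np.array(c["R"]);t=np.array(c["t"]);o=-R.T@t
    d=np.c_[p,np.ones(len(p))]@R
    return (o+d*((z-o[2])/d[:,2])[:,None])[:,:2]
def blobs(c,lo,hi,z,mina=25):
    h=cv2.cvtColor(c["image"],cv2.COLOR_RGB2HSV)
    m=cv2.inRange(h,np.array(lo),np.array(hi))
    out=[]
    for k in cv2.findContours(m,cv2.RETR_EXTERNAL,cv2.CHAIN_APPROX_NONE)[0]:
        if cv2.contourArea(k)<mina: continue
        w=ray(c,k.reshape(-1,2),z); r=cv2.minAreaRect(w.astype(np.float32))
        out.append((k.reshape(-1,2).mean(0).round(),np.round(r[0]),np.round(r[1]),round(r[2])))
    return out
TQ=((82,110,60),(98,255,255))
E
python3 - <<'E'
from h import *
for n in ["scene","side"]:
    c=arm.camera(n); print(n)
    for nm,lo,hi,z in [("tq",*TQ,6),("green",(45,100,60),(75,255,255),12),("black",(0,0,0),(179,255,45),6)]:
        for b in blobs(c,lo,hi,z):
            if 0<b[1][0]<1000 and abs(b[1][1])<450: print(nm,*b)
side={"scene":[(207,264),(298,227),(172,236),(263,196)],"side":[(247,273),(318,222),(212,238),(283,195)]}
for n in side:
    c=arm.camera(n); print(n,"mouth floor",ray(c,side[n][:2],0).round().tolist(),"back top",ray(c,side[n][2:],30).round().tolist())
E
```

```text
scene
tq [246. 278.] [439. 316.] [13. 25.] 23
tq [299. 273.] [437. 239.] [27. 12.] 50
tq [296. 246.] [504. 229.] [21. 14.] 80
tq [310. 204.] [631. 183.] [154.  10.] 28
tq [485. 126.] [ 898. -282.] [ 25. 105.] 58
black [545. 149.] [ 794. -374.] [ 36. 481.] 50
side
tq [278. 283.] [436. 317.] [13. 27.] 21
tq [321. 278.] [434. 239.] [27. 13.] 52
tq [318. 248.] [501. 228.] [25. 15.] 77
tq [425. 227.] [516.   5.] [ 64. 146.] 54
tq [451. 203.] [562. -63.] [13. 37.] 79
tq [327. 200.] [627. 183.] [154.  13.] 28
tq [487.  92.] [ 985. -392.] [ 275. 1052.] 59
green [238. 318.] [379. 395.] [90. 65.] 37
black [470. 279.] [383. -17.] [ 5. 36.] 49
black [380. 249.] [480. 119.] [45. 20.] 49
black [537. 272.] [ 381. -146.] [ 26. 206.] 35
black [515. 115.] [ 824. -339.] [26. 34.] 45
scene mouth floor [[490.0, 370.0], [567.0, 214.0]] back top [[531.0, 420.0], [629.0, 264.0]]
side mouth floor [[474.0, 368.0], [572.0, 213.0]] back top [[544.0, 422.0], [631.0, 272.0]]
```

```bash
python3 - <<'E'
from h import *
c=arm.camera("side");im=c["image"][170:350,180:420]
cv2.imwrite("pics/crop.png",cv2.resize(im,(800,600),interpolation=cv2.INTER_CUBIC)[:,:,::-1])
E
```

```text
(no output)
```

View pics/crop.png

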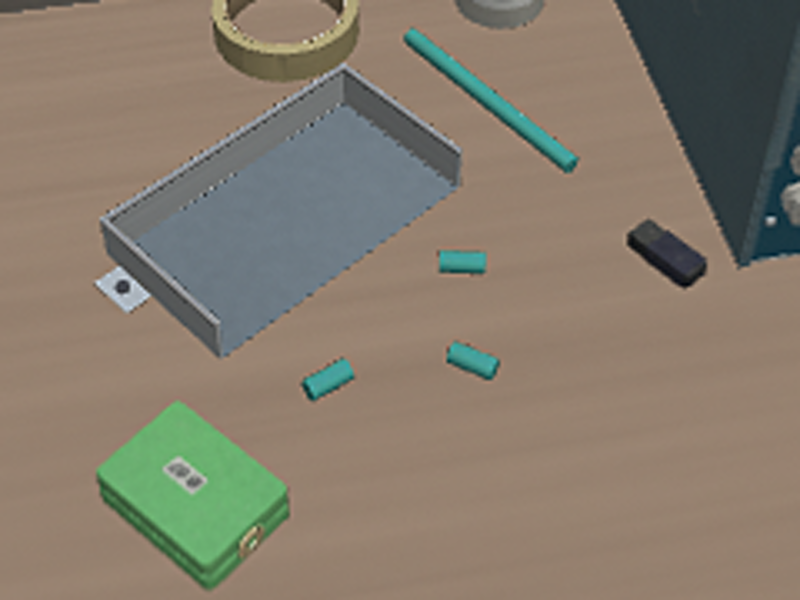

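```bash
python3 - <<'E'
from h import *
c=arm.camera("side");f=lambda l:[(180+u*.3,170+v*.3) for u,v in l]
a=ray(c,f([(222,355),(460,185)]),0);b=ray(c,f([(218,322),(460,151),(345,68),(103,220)]),30)
print(a.round(),b.round(), ray(c,f([(122,288)]),3),ray(c,f([(342,104),(135,235),(458,185)]),0).round())
P=b
for i in range(4): d=P[(i+1)%4]-P[i];print(np.linalg.norm(d).round(),np.degrees(np.arctan2(d[1],d[0])).round(1))
E
```

```text
[[466. 370.]
 [563. 215.]] [[466. 370.]
 [562. 216.]
 [645. 269.]
 [549. 424.]] [[520.71068044 418.95690552]] [[644. 272.]
 [561. 409.]
 [563. 216.]]
182.0 -57.8
98.0 32.8
182.0 121.6
100.0 -146.9
```

The crop gives the pan yaw as about 32°, with walls of 182 × 98–100 mm, which matches the given sizes. There is machinery on the right that the arm must get past, so I look at it before moving.

```bash
python3 - <<'E'
from h import *
c=arm.camera("scene")
print(ray(c,[(495,310),(450,262),(405,240),(482,290)],0).round().tolist(), "cam",(-np.array(c["R"]).T@c["t"]).round())
cv2.imwrite("pics/r.png",cv2.resize(c["image"][0:420,330:560],None,fx=1.4,fy=1.4)[:,:,::-1])
w=arm.camera("wrist");cv2.imwrite("pics/w.png",w["image"][:,:,::-1])
E
```

```text
[[326.0, -4.0], [434.0, 8.0], [501.0, 52.0], [366.0, -8.0]] cam [-162.  367.  490.]
```

View pics/r.png

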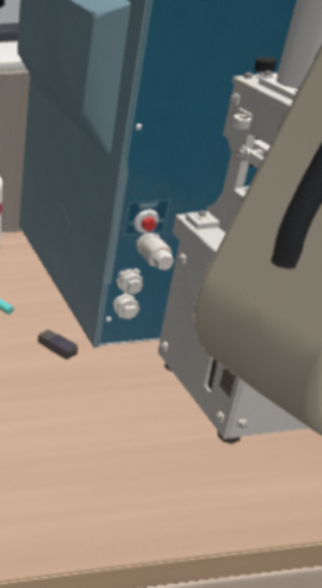

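View pics/w.png

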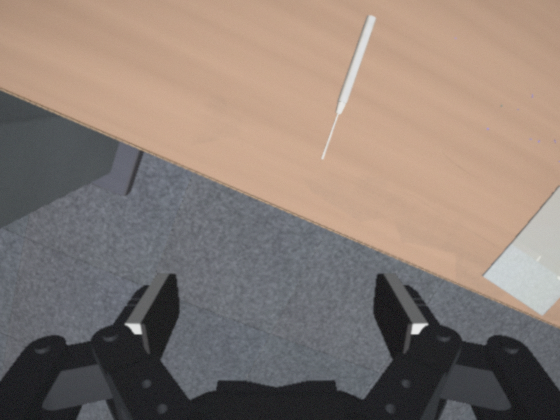

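The zoom shows a grey press with its front left foot near (326,-4), standing between the arm and the work. I triangulate its height.

```bash
python3 - <<'E'
from h import *
A=arm.camera("scene");B=arm.camera("side")
def P(c):return np.c_[c["R"],c["t"]]
def u(c,p):return cv2.undistortPoints(np.array([[p]],float),np.array(c["K"]),np.array(c["dist"])).reshape(2,1)
for nm,a,b in [("knob",(519,46),(515,113)),("blocktop",(458,155),(457,187)),("bluetop-front",(436,3),(432,73)),("valve",(437,160),(437,190)),("bracket top",(498,55),(497,118))]:
    X=cv2.triangulatePoints(P(A),P(B),u(A,a),u(B,b)).ravel();print(nm,(X[:3]/X[3]).round())
c=B;cv2.imwrite("pics/r2.png",cv2.resize(c["image"][60:330,350:560],None,fx=2.2,fy=2.2)[:,:,::-1])
print(np.array(A["K"]).round().tolist())
E
```

```text
knob [434. -19. 316.]
blocktop [450.  19. 171.]
bluetop-front [488.  76. 358.]
valve [459.  45. 161.]
bracket top [443.  -1. 304.]
[[529.0, 0.0, 265.0], [0.0, 529.0, 218.0], [0.0, 0.0, 1.0]]
```

View pics/r2.png

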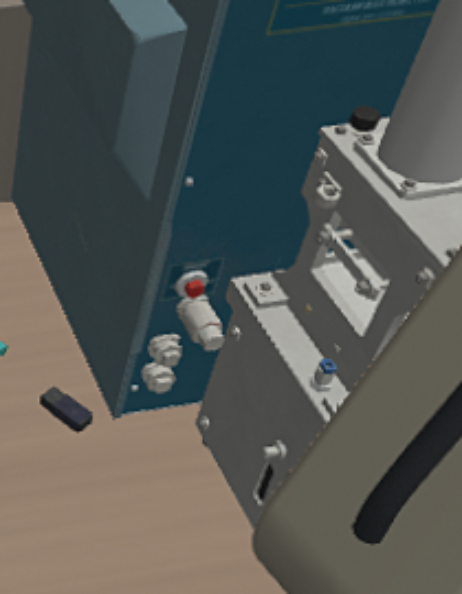

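The press is at least 310 mm tall with a column on top, and its left face is near y = 0–19. I retract the tool radially to see how close to the base it can get.

Call:
{"api": "steer_hand", "payload": {"deltas": [0,-40,0,0,0,-40,0,0,0,-40,0,0,0,-40,0,0,0,-40,0,0,0,-40,0,0,0,0,0,0], "finger_gap": 8}}

```text
t: 1.48
ee_pos: [136.8, -303.3, 245.5]
tcp_rot: [[0.912, 0.41, -0.0], [0.41, -0.912, -0.0], [-0.0, 0.0, -1.0]]
ft_force: [-0.3, -0.7, 0.4]
width: 7.8
gripper_force: 0.0
```

```bash
python3 -c "
from rig import arm
s=arm.get_state();print(s['q'],s['ee_pos'],s['t'])"
```

```text
[-1.38973471e+00 -1.62554856e-01 -4.74213402e-01  1.25890574e+00
 -5.69741514e-05  1.32957993e+00] [ 136.84133737 -303.32377875  245.51804256] 1.475
```

Call:
{"api": "steer_hand", "payload": {"deltas": [0,-30,0,0,0,-30,0,0,0,-30,0,0,0,-30,0,0,0,0,0,0]}}

```text
t: 2.1
ee_pos: [88.0, -195.8, 245.6]
tcp_rot: [[0.912, 0.409, 0.0], [0.409, -0.912, -0.002], [-0.001, 0.001, -1.0]]
ft_force: [-0.6, -0.5, -0.1]
width: 8.1
gripper_force: 0.0
```

```bash
python3 -c "
from rig import arm
import cv2
s=arm.get_state();print(s['q'],s['ee_pos'],s['t'])
c=arm.camera('side');cv2.imwrite('pics/s2.png',c['image'][:,:,::-1])"
```

```text
[-1.53034125e+00 -4.24198473e-01 -6.40194576e-01  1.35321027e+00
  5.17985616e-05  1.18964832e+00] [  88.00457482 -195.77038329  245.58913123] 2.1
```

View pics/s2.png

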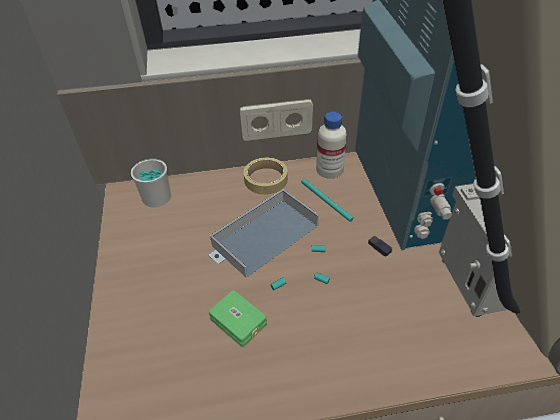

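The retract worked: r is now about 215 mm and the bench is undisturbed. I swing round in front of the press.

Call:
{"api": "steer_hand", "payload": {"deltas": [0,0,0,-0.18,29,-7,0,0,29,-7,0,0,30,-6,0,0,32,-14,0,0,32,-14,0,0,32,-15,0,0]}}

```text
t: 3.02
ee_pos: [206.0, -39.6, 245.8]
tcp_rot: [[0.824, 0.567, 0.002], [0.567, -0.824, -0.001], [0.001, 0.002, -1.0]]
ft_force: [0.5, -0.7, 0.9]
width: 7.7
gripper_force: 0.0
```

```bash
python3 -c "
from rig import arm
s=arm.get_state();print(s['q'],s['t'])"
```

```text
[-5.81179431e-01 -4.36207403e-01 -6.45467680e-01  1.35939888e+00
 -2.43355787e-06  1.95763802e+00] 3.025
```

Call:
{"api": "steer_hand", "payload": {"deltas": [21,-26,0,0,21,-26,0,0,22,-26,0,0,14,-26,0,0,14,-27,0,0,14,-27,0,0,40,-1,0,0,40,-1,0,0,40,-1,0,0,40,-1,0,0,40,-1,0,0,40,0,0,0]}}

```text
t: 4.53
ee_pos: [398.9, 292.7, 244.4]
tcp_rot: [[0.823, 0.568, 0.0], [0.568, -0.823, 0.0], [0.0, 0.0, -1.0]]
ft_force: [-0.2, -1.3, 0.6]
width: 8.2
gripper_force: 0.0
```

```bash
python3 -c "
from rig import arm
s=arm.get_state();print(s['q'],s['t'])"
```

```text
[ 4.70502673e-01  1.57911964e-01 -1.57451149e-01  1.25502443e+00
  1.47915843e-05  3.00859919e+00] 4.525
```

Call:
{"api": "steer_hand", "payload": {"deltas": [0,2,45,0,0,0,45,0,0,0,45,0,0,0,45,0,0,0,30,0,0,0,16,0,0,0,0,0]}}

```text
t: 5.4
ee_pos: [397.4, 289.1, 17.2]
tcp_rot: [[0.824, 0.567, -0.003], [0.567, -0.824, -0.001], [-0.003, -0.0, -1.0]]
ft_force: [0.0, -0.0, -0.1]
width: 8.0
gripper_force: 0.0
```

```bash
python3 - <<'E'
from h import *
c=arm.camera("side")
for b in blobs(c,*TQ,6): 
    if b[1][1]>150: print(*b)
cv2.imwrite("pics/s3.png",cv2.resize(c["image"][130:370,180:500],(800,600))[:,:,::-1])
E
```

```text
[322. 278.] [432. 237.] [23. 13.] 51
[342. 212.] [585. 161.] [58. 13.] 28
[149. 174.] [776. 544.] [33. 47.] 1
```

View pics/s3.png

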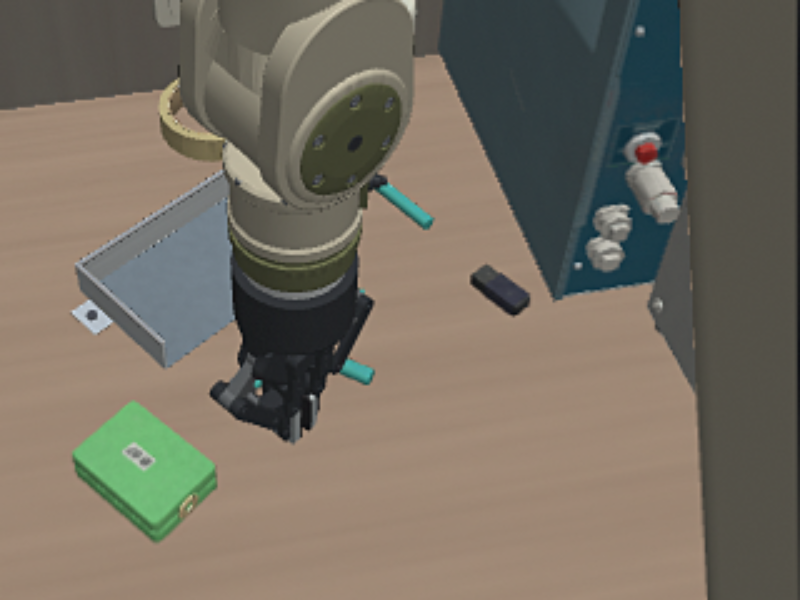

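The fingertips are down behind the first offcut at crop (295,430), clear of the mould. I push it.

Call:
{"api": "steer_hand", "payload": {"deltas": [20,0,0,0,14,0,0,0,14,0,0,0,14,0,0,0,14,0,0,0,14,0,0,0,14,0,0,0,12,0,0,0,0,0,0,0,-15,0,0,0,-20,0,-30,0,0,0,-50,0]}}

```text
t: 6.95
ee_pos: [460.7, 332.7, 97.6]
tcp_rot: [[0.824, 0.567, -0.007], [0.567, -0.824, -0.004], [-0.008, -0.001, -1.0]]
ft_force: [1.5, 0.5, 0.7]
width: 8.0
gripper_force: 0.0
```

```bash
python3 - <<'E'
from h import *
o=np.array([514.5,293]);x=np.array([.848,.53]);y=np.array([-.53,.848])
s=arm.get_state();d=s['ee_pos'][:2]-o;print(s['q'].round(2),d@x,d@y)
for n in ["scene","side"]:
  c=arm.camera(n)
  for b in blobs(c,*TQ,6,10): 
    if 150<b[1][1]<450: d=b[1]-o;print(n,*b,(d@x).round(),(d@y).round())
E
```

```text
[ 0.48  0.39 -0.22  0.97 -0.    3.02] -24.566748977787455 62.19513870860522
scene [299. 273.] [437. 239.] [27. 12.] 49 -94.0 -5.0
scene [210. 251.] [515. 363.] [14. 20.] 34 38.0 59.0
scene [296. 246.] [504. 229.] [21. 14.] 80 -43.0 -49.0
scene [310. 204.] [631. 183.] [153.  10.] 28 40.0 -155.0
side [321. 278.] [434. 239.] [27. 13.] 52 -97.0 -3.0
side [245. 256.] [509. 367.] [13. 26.] 34 35.0 66.0
side [318. 248.] [501. 228.] [25. 15.] 77 -46.0 -48.0
side [327. 200.] [627. 183.] [154.  13.] 28 37.0 -153.0
```

The first offcut is in, with its centre about 36 mm behind the mouth and the others untouched. Next I check the clearance to the blue cabinet for the second push.

```bash
python3 -c "
from h import *
print(ray(arm.camera('side'),[(403,246),(385,210),(370,180)],0).round())"
```

```text
[[481.  69.]
 [578.  72.]
 [671.  74.]]
```

Call:
{"api": "steer_hand", "payload": {"deltas": [-17,27,0,0,-17,27,0,0,-17,27,0,0,-16,28,0,0,0,0,30,0,0,0,0,0]}}

```text
t: 7.85
ee_pos: [468.4, 205.9, 66.7]
tcp_rot: [[0.824, 0.566, -0.006], [0.566, -0.824, -0.002], [-0.006, -0.002, -1.0]]
ft_force: [-1.2, 0.1, -0.5]
width: 8.2
gripper_force: 0.0
```

Call:
{"api": "steer_hand", "payload": {"deltas": [0,0,30,0,0,0,19,0,0,0,0,0,14,0,0,0,14,0,0,0,12,0,0,0,12,0,0,0,12,0,0,0,12,0,0,0,12,0,0,0,12,0,0,0,0,0,0,0]}}

```text
t: 9.35
ee_pos: [554.6, 264.3, 20.3]
tcp_rot: [[0.824, 0.567, 0.001], [0.567, -0.824, 0.0], [0.001, 0.0, -1.0]]
ft_force: [0.4, 0.1, 0.0]
width: 7.8
gripper_force: 0.0
```

Call:
{"api": "steer_hand", "payload": {"deltas": [-20,0,0,0,-25,0,-30,0,-25,0,-50,0]}}

```text
t: 9.72
ee_pos: [493.2, 222.9, 99.1]
tcp_rot: [[0.824, 0.567, -0.005], [0.567, -0.824, -0.002], [-0.005, -0.002, -1.0]]
ft_force: [0.3, 0.2, 1.0]
width: 7.7
gripper_force: 0.0
```

```bash
cat >> h.py <<'E'
o=np.array([514.5,293]);px=np.array([.848,.53]);py=np.array([-.53,.848])
def rep():
  s=arm.get_state();d=s['ee_pos'][:2]-o;print(s['t'],s['q'].round(2),d@px,d@py)
  for n in ["scene","side"]:
    c=arm.camera(n)
    for b in blobs(c,*TQ,6,10): 
      if 150<b[1][1]<450: d=b[1]-o;print(n,*b,(d@px).round(),(d@py).round())
E
python3 -c "from h import *;rep()"
```

```text
9.725 [ 0.28  0.34 -0.29  0.95 -0.    2.82] -55.2223706619358 -48.103522281671324
scene [299. 273.] [437. 239.] [26. 12.] 52 -94.0 -5.0
scene [210. 251.] [515. 363.] [14. 20.] 34 38.0 59.0
scene [259. 227.] [569. 279.] [14. 28.] 34 39.0 -41.0
scene [324. 213.] [593. 162.] [66. 10.] 28 -3.0 -153.0
scene [286. 189.] [687. 211.] [28. 12.] 29 103.0 -161.0
side [321. 278.] [434. 239.] [27. 13.] 52 -97.0 -3.0
side [245. 256.] [509. 367.] [13. 26.] 34 35.0 66.0
side [285. 227.] [565. 281.] [13. 32.] 34 36.0 -37.0
side [343. 212.] [584. 160.] [56. 12.] 28 -12.0 -150.0
side [304. 182.] [689. 218.] [ 6. 16.] 78 108.0 -156.0
```

The second offcut is in, at about 37 mm. Now the third.

Call:
{"api": "steer_hand", "payload": {"deltas": [-28,-15,0,0,-28,-15,0,0,-28,-16,0,0,0,0,35,0,0,0,30,0,0,0,16,0,0,0,0,0]}}

```text
t: 10.7
ee_pos: [399.1, 213.8, 17.9]
tcp_rot: [[0.824, 0.567, -0.003], [0.567, -0.824, -0.001], [-0.003, -0.001, -1.0]]
ft_force: [-0.7, 0.7, 0.0]
width: 8.0
gripper_force: 0.0
```

Call:
{"api": "steer_hand", "payload": {"deltas": [20,0,0,0,14,0,0,0,14,0,0,0,14,0,0,0,14,0,0,0,14,0,0,0,14,0,0,0,14,0,0,0,14,0,0,0,12,0,0,0,10,0,0,0,0,0,0,0]}}

```text
t: 12.2
ee_pos: [528.2, 302.0, 19.2]
tcp_rot: [[0.824, 0.567, 0.001], [0.567, -0.824, 0.0], [0.0, 0.0, -1.0]]
ft_force: [-0.6, -0.3, 1.0]
width: 8.2
gripper_force: 0.0
```

Call:
{"api": "steer_hand", "payload": {"deltas": [-20,0,0,0,-25,0,-30,0,-30,0,-50,0,-30,0,-40,0,0,0,0,0]}}

```text
t: 12.82
ee_pos: [440.9, 241.8, 142.5]
tcp_rot: [[0.824, 0.567, 0.005], [0.567, -0.824, 0.001], [0.005, 0.001, -1.0]]
ft_force: [1.3, 0.8, -0.8]
width: 8.1
gripper_force: 0.0
```

```bash
python3 -c "
from h import *;rep()
c=arm.camera('side');cv2.imwrite('pics/end.png',c['image'][:,:,::-1])
for nm,lo,hi,z in [('green',(45,100,60),(75,255,255),12),('black',(0,0,0),(179,255,45),6)]:
  for b in blobs(c,lo,hi,z): print(nm,*b)"
```

```text
12.825 [ 0.34  0.23 -0.33  1.01 -0.    2.88] -89.54229184451694 -4.399857459118131
scene [210. 251.] [515. 363.] [14. 20.] 33 38.0 59.0
scene [236. 239.] [541. 320.] [14. 29.] 36 37.0 9.0
scene [258. 227.] [569. 280.] [14. 30.] 34 39.0 -40.0
scene [320. 211.] [603. 167.] [89. 10.] 28 8.0 -154.0
side [245. 256.] [509. 367.] [13. 26.] 34 35.0 66.0
side [267. 241.] [537. 322.] [14. 30.] 35 34.0 13.0
side [285. 227.] [565. 281.] [13. 32.] 34 36.0 -37.0
side [343. 213.] [582. 159.] [50. 12.] 28 -14.0 -149.0
green [238. 318.] [379. 395.] [90. 64.] 38
black [546. 338.] [261. -86.] [  3. 222.] 48
black [480. 287.] [365. -25.] [12. 45.] 47
black [470. 279.] [383. -17.] [ 5. 36.] 49
black [379. 249.] [480. 120.] [46. 17.] 45
black [319. 191.] [665. 179.] [136. 272.] 73
black [515. 115.] [ 824. -339.] [26. 34.] 45
black [355.  76.] [1086.  -13.] [14. 39.] 47
black [246.  39.] [1364.  258.] [222.  11.] 90
black [169.  10.] [1626.  490.] [99. 22.] 3
black [195.   7.] [1633.  403.] [36. 85.] 90
black [265.   3.] [1611.  161.] [41. 57.] 78
black [241.   4.] [1621.  239.] [35. 75.] 84
black [218.   5.] [1629.  318.] [34. 92.] 85
black [160.  33.] [1533.  542.] [412. 144.] 21
```

View pics/end.png

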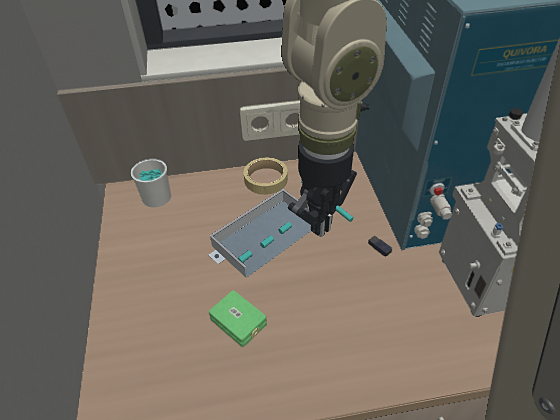

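The picture shows all three offcuts inside the pan, at (245,256), (267,241) and (285,227). The mould and eraser have not moved, and the arm is raised clear.

```bash
python3 -c "
from rig import arm
print(arm.sign_off())"
```

```text
the job is handed in; nothing more can be done
None
```

All three offcuts are swept into the pan, with their centres about 35–38 mm behind the mouth. The mould and eraser measured where they started, I saw no sign that anything else had moved, and the job is handed in at about 13 s; sign-off gave no verdict.

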